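Refit the grille cover on the bench dust extractor

ROBOT

A 6-joint arm with a two-finger parallel gripper is mounted at the origin on a cart in front of the work surface, level with it; the furniture and walls round the work are solid. World frame = base frame: x ahead of the robot, y to its left, z up, the work surface at z = 0. Lengths are in m, angles in rad, forces in N, time in s.
With the tool pointing down it reaches from about 0.35 to 0.875 m from the base axis. Payload 15.5 kg.
Tool frame: the origin (TCP) lies at the very end of the fingers, on their centre line; the grasp point (between the pads) lies 19 mm behind it; z points along the fingers, y is the line along which they close (so a half turn about z gives the same grasp; the last joint's range is limited). The gripper opens to 85 mm and grips with 20 to 120 N. Pads are 22 mm wide; open, the fingers measure 114 mm over their backs; the gripper's body (76 mm by 85 mm) begins 54 mm behind the grasp point. The pads swing forward as they close: fully open they stand 13 mm farther back than shut.
Start: joints at [-1.419, 0.494, 1.345, -0, 1.302, -0.096], TCP at [0.153, -0.606, 0.231] pointing down, gripper open.
Joint ranges: [-2.91, 2.91], [-0.82, 2.16], [0.22, 2.67], [-1.22, 4.37], [0.12, 2.79], [-3.08, 3.08]. Speed limits (rad/s): [1.89, 1.89, 2.57, 3.01, 3.01, 3.01].

INTERFACE

Orientations are given as a unit quaternion [w, x, y, z].
In Python, from rig import bot gives the robot as it stands.
- The arm moves only by the shell command python3 shift.py FILE [OPENING] [FORCE], which reads ROWS from the file FILE. ROWS is one flat JSON list of numbers that holds 1 to 20 rows one after another, with no inner brackets; each row has 6 numbers: dx, dy, dz in shares of 1 m (1.0 is 1 m), then a rotation vector rx, ry, rz in normalised numbers (1 is 4 rad); each row shifts and turns the commanded pose from where the row before left it, along the tool's axes as they then stand; what a row does not reach is not made up. A row lasts 1/8 s, in which the tool goes at most 0.0625 m and 0.188 rad, less where a joint would pass 70% of its speed; a pose out of reach is approached as far as the arm can. OPENING is the finger opening in m, set as the command begins (- or left out keeps the last). The fingers move at their own pace and stop on an object; FORCE is the grip in N (left out, the last holds). Time passes only in rows, so rows that do not move let the fingers close. It prints the time, the measured TCP pose, the force, the opening and the grip force at its end. No shift or turn number may pass 1 either way. Input that does not fit is refused with a message, and nothing moves.
- bot.state(): the state, without advancing time (a new reading comes with each control period).
- bot.grab_frame(name): name is "side" or "top" or "wrist"; returns (picture, depth): 400x640x3 uint8, red, green, blue; 400x640 float32, m along the optical axis (not along the pixel's ray), 0 where there is no reading.
- bot.calibration(name): a dict with "fx", "fy", "cx", "cy" (pixels), "k1" (the pictures are not rectified: a ray, as slopes to the right and down, at radius r is drawn at 1 + k1 r^2 times it, then the intrinsics apply), "origin" and "rotation" of the camera in the world; the wrist camera has in their place "tool_from_camera" (4x4, takes a point from camera to tool coordinates, whose origin is the TCP and whose axes are the flange's). Camera axes: x right, y up, looking along -z (the intrinsics and any distortion apply to the point x, -y, -z); pixel columns grow to the right and rows downward; lengths in m; the calibration is good to about 2 mm. A picture is of the moment at which its call begins: read the wrist's pose just before it. calibration takes no time and is no camera call.
- bot.job_done(): hands the job in; it is judged then, once.
The state is a dict: "time": time; "joint_pos": joint angles; "joint_velocities": joint speeds; "joint_torque": joint torques, N m; "tcp_pos": TCP position; "tcp_rot": TCP orientation; "contact_force": force on the tool from outside, world axes, zero at the start; "wrist_torque": the same for the moment, N m; "opening": finger opening in m; "finger_force": force on a finger pad.
Only numpy, scipy, OpenCV 4.12 (cv2) and the standard library are available. Lean on these libraries where they do the work, as an engineer would, in place of code of your own. Each camera call takes 0.05 s, during which the arm holds its last target. There are 200 camera calls.

TASK

The grille cover is off the bench dust extractor, whose fresh filter is already in. Put it back: hold it tilted by its black grip, hook its lip under the ledge and push it right home against the spring behind, swing the other edge down past the front keeper and let go, so that the spring slides it back and the cover lies flat in its frame, caught under ledge and keeper. Do it by feel, without ever forcing it, and leave the other things on the bench as they are.

Things in the scene. Friction and masses are not known exactly. Their poses are not given: they have to be found in the camera images.
- dust_box: Bench dust extractor, fixed: grey case 204 x 196 x 71 mm. Origin: centre of its underside; z up, +x to the ledge end (hose spigot), -x to the front with switch and dial. On top an aluminium frame with seat rails, ledge and keeper, bolted through SLOTTED holes: the whole frame stands up to 8 mm off the plan along case x, each time anew; clamped, NOT in these readings: feel for it.
- seat (a point): Plan place (case coordinates -18.5, 0, 56 mm) of the cover's origin when seated; axes as the case's. The rails it lies on have their tops at this height, below its two sides (from 22 mm ahead of this point in x to the front) and front. Side cheeks stand 4 mm clear of the cover's sides, tops at z = 67 mm. The actual seat is up to 8 mm off in x with the frame.
- ledge_front (a point): Plan place (50, 0, 67 mm in case coordinates) of the lower front corner of the ledge, a 4 mm steel sheet, 180 mm wide, that runs on from here to +x; the space below it is open down to z = 44 mm. With the lip's lower edge at z = 56 to 57 mm, tilts of 0.1 to 0.2 rad clear both keeper and ledge at full depth. Actual place up to 8 mm off in x with the frame.
- stop_wall (a point): Plan place (76, 0, 56 mm) of the rigid wall below the ledge where the lip must arrive, 26 mm behind the ledge's front. A damped spring bar 40 mm wide stands 18.5 mm in front of it: 4.5 N at first touch, 8 N at the wall. Only within about 1 mm of the wall does the cover's other edge pass the keeper; the spring then returns it 16.5 mm to its seat. Actual place up to 8 mm off in x.
- keeper_nose (a point): Plan place (-63.5, 0, 67.5 mm) of the top edge of the front keeper's nose: a 4 mm steel tab 90 mm wide at the front end, underside z = 63.5 mm; it catches 15 mm of the seated cover's front edge. The frame's front wall is 15 mm behind the nose. Actual place up to 8 mm off in x, with the frame.
- grille_cover: Loose grille cover, 0.19 to 0.31 kg: slotted steel plate 120 (x) x 150 (y) x 5 mm, lying flat, grip up. Origin: centre of that plate's underside; z up, +x to the lip, which continues the plate from x = 60 to 78 mm, 110 mm wide, 5 mm thick. Black grip: upright rib 16 mm thick (x = -13 to 3), 70 mm long in y, z = 5 to 38 mm; pinch it across x, fingertips just clear of the plate.
- lip_edge (a point): Middle of the free edge of the cover's lip, half way up its thickness: cover coordinates (78, 0, 2.5) mm; axes as the cover's. More than 40 N between cover and extractor counts as forcing it.
- ring_box: Bystander: small black box 39 x 43 x 31 mm beyond the cover; origin at the centre of its underside.
- lighter: Bystander: lighter 72 x 23 x 12 mm lying near the jars; origin at the centre of its underside.
- pocket_gauge: Bystander: flat metal gauge 116 x 45 x 14 mm to the right of the cover; origin at the centre of its underside.

How it is judged:
By the outcome, as a careful person would: the job done as asked, in the order asked, and still so for the second after the job is handed in, with the robot touching nothing.
It also fails if it takes over 67 s, if anything falls off the work surface, if the arm or the gripper's body presses on something with over 40 N, if the wrist force passes 120 N, or if a joint passes its speed limit or range.

## Working session

There is one attempt and no reset: what is moved stays moved. The work goes in short steps, Python scripts to look and compute and a shell command to move; the robot and the scene stay as the last step left them, time stands still between calls to the robot, and variables do not carry over. Pictures are saved under pics/ and viewed, at most 10 in all, crops included, and the job is handed in when it is done.

```bash
ls; mkdir -p pics
cat > h.py <<'E'
import numpy as np, cv2
from rig import bot
from scipy.spatial.transform import Rotation as R
def cam(name):
    c=bot.calibration(name)
    if 'origin' in c: return c,np.array(c['origin']),np.array(c['rotation'])
    s=bot.state(); q=s['tcp_rot']; Rt=R.from_quat([q[1],q[2],q[3],q[0]]).as_matrix()
    T=np.array(c['tool_from_camera']); return c,Rt@T[:3,3]+np.array(s['tcp_pos']),Rt@T[:3,:3]
def rays(C,uv):
    c,o,M=C; uv=np.atleast_2d(np.array(uv,float)); K=np.array([[c['fx'],0,c['cx']],[0,c['fy'],c['cy']],[0,0,1]])
    d=np.stack([(uv[:,0]-c['cx'])/c['fx'],(uv[:,1]-c['cy'])/c['fy']],1); p=d.copy()
    for _ in range(20): p=d/(1+c['k1']*(p**2).sum(1,keepdims=True))
    return o,np.c_[p[:,0],-p[:,1],-np.ones(len(p))]@M.T
def onplane(C,uv,z):
    o,d=rays(C,uv); return o+d*((z-o[2])/d[:,2:3])
def depthpts(C,uv,dep):
    o,d=rays(C,uv); uv=np.atleast_2d(uv).astype(int); return o+d*dep[uv[:,1],uv[:,0]][:,None]
E
python3 - <<'E'
from h import *
for n in ('side','top'):
    p,d=bot.grab_frame(n); cv2.imwrite(f'pics/{n}.png',p[:,:,::-1]); np.savez(f'{n}.npz',p=p,d=d)
    c=cam(n); print(n,c[0]['fx'],c[0]['k1'],c[1],c[2].round(3).tolist())
print(bot.state())
E
```

```text
pics
rig.py
shift.py
side 474.9987344544095 -0.12133425683415786 [ 0.29946927 -0.67855875  0.57688098] [0.867, 0.469, -0.074, -0.15]
top 503.62741661052144 0.032435842652754295 [0.38637121 0.07629537 1.22652574] [0.708, 0.049, -0.05, -0.703]
{'time': 0.1, 'joint_pos': array([-1.41851487e+00,  4.94097967e-01,  1.34603472e+00, -5.04728218e-07,
        1.30251009e+00, -9.55092473e-02]), 'joint_velocities': array([ 0.00105974,  0.00029674, -0.0031727 , -0.00093681,  0.0005126 ,
       -0.00021898]), 'joint_torque': array([ 9.37886944e-04, -8.83591318e+01, -3.84559536e+01, -2.24463806e-04,
        5.19503723e-03, -2.50568462e-05]), 'tcp_pos': array([ 0.1532396 , -0.60560509,  0.23078591]), 'tcp_rot': array([-5.24843234e-04,  9.92334638e-01,  1.23578679e-01, -1.51456577e-05]), 'contact_force': array([ 0.35613288, -0.20140911, -0.61240263]), 'wrist_torque': array([-0.0406919 ,  0.01079164,  0.03622796]), 'finger_force': 0.0, 'opening': 0.08560583449899271}
```

View pics/top.png

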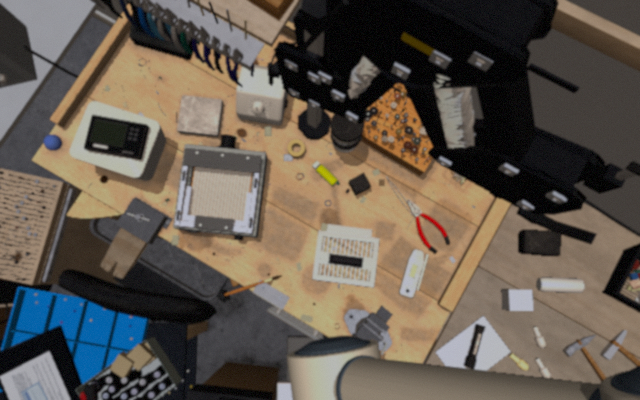

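View pics/side.png

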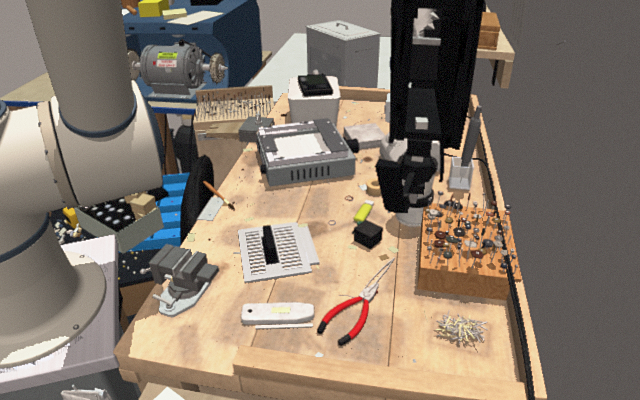

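The top view shows the cover at about (346,257), with its lip at the top (345,230) and its grip at (346,261). The extractor is at (222,191), with the spigot/ledge end up at (229,142). In the side view the cover is at (272,250) and the extractor at (305,150).

```bash
sed -i "s/np.array(c\['rotation'\])/R.from_quat(np.array(c['rotation'])[[1,2,3,0]]).as_matrix()/" h.py
python3 - <<'E'
from h import *
f=np.load('top.npz'); p,d=f['p'],f['d']; C=cam('top')
v,u=np.mgrid[0:400,0:640]; P=depthpts(C,np.c_[u.ravel(),v.ravel()],d).reshape(400,640,3)
for uv in [(300,270),(390,270),(346,261),(345,232),(330,240),(222,195),(222,155),(182,205),(225,232),(229,142),(300,210)]: print(uv,P[uv[1],uv[0]].round(4))
hsv=cv2.cvtColor(p,cv2.COLOR_RGB2HSV)
# case by height
m=((P[...,2]>.045)&(P[...,2]<.085)&(u>165)&(u<285)&(v>135)&(v<250)).astype(np.uint8)
n,l,s,c=cv2.connectedComponentsWithStats(m); k=1+s[1:,4].argmax(); print(s[k]); q=P[l==k]
r=cv2.minAreaRect(q[:,:2].astype(np.float32)*1000); print('case',r)
# grip
g=((p.max(2)<60)&(u>315)&(u<375)&(v>245)&(v<275)).astype(np.uint8)
cnt=max(cv2.findContours(g,0,1)[0],key=cv2.contourArea).reshape(-1,2)
print('grip',cv2.minAreaRect(onplane(C,cnt,.038)[:,:2].astype(np.float32)*1000))
w=((hsv[...,1]<75)&(hsv[...,2]>140)&(u>305)&(u<385)&(v>215)&(v<295)).astype(np.uint8)
w=cv2.morphologyEx(w,cv2.MORPH_CLOSE,np.ones((7,7)))
cnt=max(cv2.findContours(w,0,1)[0],key=cv2.contourArea).reshape(-1,2)
print('plate',cv2.minAreaRect(onplane(C,cnt,.005)[:,:2].astype(np.float32)*1000))
big=cv2.resize(p[125:300,160:400,::-1],None,fx=3.2,fy=3.2,interpolation=2); cv2.imwrite('pics/topcrop.png',big)
E
```

```text
(300, 270) [0.4108 0.1084 0.0012]
(390, 270) [ 4.122e-01 -1.092e-01 -4.000e-04]
(346, 261) [ 4.316e-01 -4.000e-04  3.880e-02]
(345, 232) [ 5.033e-01 -5.000e-04  2.900e-03]
(330, 240) [0.4836 0.036  0.0023]
(222, 195) [0.5864 0.2949 0.0412]
(222, 155) [0.6756 0.2916 0.0748]
(182, 205) [0.5588 0.3835 0.0612]
(225, 232) [0.4971 0.2834 0.0505]
(229, 142) [0.716  0.2817 0.0425]
(300, 210) [ 0.5575  0.1099 -0.0022]
[ 173  136   94  100 4356]
case ((613.430419921875, 297.9517517089844), (198.31948852539062, 232.87344360351562), 84.17701721191406)
grip ((432.9337463378906, 1.1695098876953125), (73.34986877441406, 18.063892364501953), 82.97283172607422)
plate ((443.5086364746094, -1.4574813842773438), (153.96795654296875, 152.77603149414062), 83.175537109375)
```

View pics/topcrop.png

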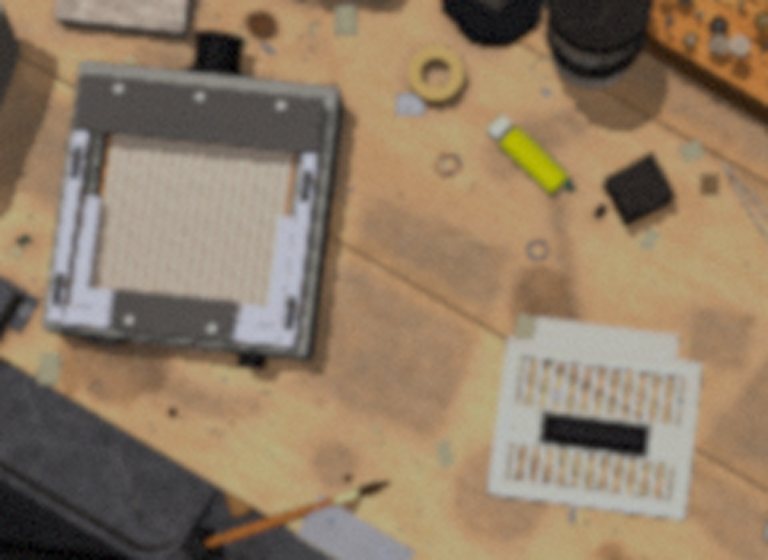

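The crop shows the cover with its lip pointing up-image (+x world, yaw about -7°). The ledge is at the far end of the extractor frame (crop rows 80-150) and the keeper at the near end (crop row ~320).

```bash
cat >> h.py <<'E'
def pose():
    s=bot.state(); return np.array(s['tcp_pos']),R.from_quat(np.array(s['tcp_rot'])[[1,2,3,0]]),s
def togo(target,Rt):
    """tool-axis translation to target, and rotation vector (tool axes) to Rt"""
    p,r,s=pose(); print('move',r.inv().apply(np.array(target)-p).round(4),'then turn',(r.inv()*Rt).as_rotvec().round(4))
def down(cx,tilt=0):
    """tool pointing down with tool y along world angle cx (deg); tilt>0 raises the -x edge of the cover"""
    a=np.radians(cx); y=np.array([np.cos(a),np.sin(a),0]); z=np.array([0,0,-1.]); 
    return R.from_matrix(np.c_[np.cross(y,z),y,z])*R.from_rotvec([-tilt,0,0])
E
python3 - <<'E'
from h import *
c=bot.calibration('wrist'); print(c)
# tilt sign: cover x dir after tilt should go down
print((down(0,.15)).apply([0,1,0]))
togo([.39,.0,.33],down(-6.8))
E
```

```text
{'fx': 359.1650102783065, 'fy': 359.1650102783065, 'cx': 325.60492088815533, 'cy': 199.3031194189962, 'k1': -0.07394188609315365, 'tool_from_camera': array([[ 5.50392837e-04,  9.63982401e-01,  2.65965462e-01,
         6.79375608e-02],
       [ 9.99999638e-01, -3.58140299e-04, -7.71347119e-04,
         9.02121799e-04],
       [-6.48312097e-04,  2.65965790e-01, -9.63982250e-01,
        -1.42188432e-01],
       [ 0.00000000e+00,  0.00000000e+00,  0.00000000e+00,
         1.00000000e+00]])}
[0.98877108 0.         0.14943813]
move [ 0.3781 -0.5291 -0.0986] then turn [-9.0000e-04 -7.0000e-04 -1.2043e+00]
```

```bash
sed -i 's/\[-tilt,0,0\]/[tilt,0,0]/' h.py
python3 -c "
from h import *
print(down(0,.15).apply([0,1,0])); togo([.44,.03,.23],down(-6.8))"
```

```text
[ 0.98877108  0.         -0.14943813]
move [ 0.4339 -0.5459  0.0014] then turn [-9.0000e-04 -7.0000e-04 -1.2043e+00]
```

Careful with the scale: turns go in shares of 4 rad. That gives: -0.172 rad / 4 = -0.043.

```bash
echo '[0.036,-0.0455,0,0,0,0,0.036,-0.0455,0,0,0,0,0.036,-0.0455,0,0,0,0,0.036,-0.0455,0,0,0,0,0.036,-0.0455,0,0,0,0,0.036,-0.0455,0,0,0,0,0.036,-0.0455,0,0,0,0,0.036,-0.0455,0,0,0,0,0.036,-0.0455,0,0,0,0,0.036,-0.0455,0,0,0,0,0.036,-0.0455,0,0,0,0,0.036,-0.0455,0,0,0,0,0,0,0,0,0,-0.043,0,0,0,0,0,-0.043,0,0,0,0,0,-0.043,0,0,0,0,0,-0.043,0,0,0,0,0,-0.043,0,0,0,0,0,-0.043,0,0,0,0,0,-0.043,0,0,0,0,0,0]' > rows.txt && python3 shift.py rows.txt 0.07
python3 - <<'E'
from h import *
C=cam('wrist'); p,d=bot.grab_frame('wrist'); cv2.imwrite('pics/w1.png',p[:,:,::-1]); np.savez('w1.npz',p=p,d=d,o=C[1],M=C[2])
togo([.433,.0,.1],down(-6.8))
E
```

```text
time: 2.6
tcp_pos: [0.438, 0.0294, 0.2311]
tcp_rot: [-0.0, 0.748, 0.663, -0.0]
contact_force: [0.2, 0.2, 0.3]
opening: 0.0701
finger_force: 0.0
move [-0.0298 -0.0014  0.1312] then turn [-0.0003  0.     -0.0043]
```

View pics/w1.png

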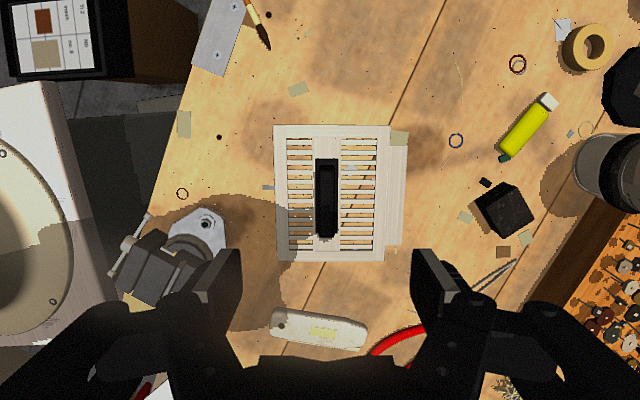

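The wrist view shows the cover clearly: plate spans columns 274-405 and rows 125-262 (lip to the right), grip at (327,199). I'll measure both.

Run:
```python
from h import *
f=np.load('w1.npz'); p,d=f['p'],f['d']; C=(bot.calibration('wrist'),f['o'],f['M'])
v,u=np.mgrid[0:400,0:640]; P=depthpts(C,np.c_[u.ravel(),v.ravel()],d).reshape(400,640,3)
roi=(u>255)&(u<415)&(v>112)&(v<275)
m=(roi&(P[...,2]>.033)&(P[...,2]<.045)).astype(np.uint8)
q=P[m>0]; print(len(q),q[:,2].mean(), P[(u>420)&(u<440)&(v>150)&(v<250)][:,2].mean())
cnt=max(cv2.findContours(m,0,1)[0],key=cv2.contourArea).reshape(-1,2)
print('grip',cv2.minAreaRect(onplane(C,cnt,.038)[:,:2].astype(np.float32)*1000))
for lo in (.002,.003):
    w=(roi&(P[...,2]>lo)&(P[...,2]<.012)).astype(np.uint8); hsv=cv2.cvtColor(p,cv2.COLOR_RGB2HSV)
    w=(roi&(hsv[...,1]<70)&(hsv[...,2]>150)).astype(np.uint8)
    w=cv2.morphologyEx(w,cv2.MORPH_OPEN,np.ones((5,5)))
    w=cv2.morphologyEx(w,cv2.MORPH_CLOSE,np.ones((9,9)))
cnt=max(cv2.findContours(w,0,1)[0],key=cv2.contourArea).reshape(-1,2)
G=onplane(C,cnt,.005); r=cv2.minAreaRect(G[:,:2].astype(np.float32)*1000); print('plate',r, cv2.boxPoints(r))
print('plate z',np.median(P[(w>0)&(P[...,2]>.001)&(P[...,2]<.012)][:,2]))
# straight edges by column/row profiles: left edge & right lip edge & long sides
def line(pts):
    X=onplane(C,pts,.005)[:,:2]; vx,vy,x0,y0=cv2.fitLine((X*1000).astype(np.float32),cv2.DIST_HUBER,0,.01,.01).ravel(); return np.degrees(np.arctan2(vy,vx)),x0,y0
L=[(np.flatnonzero(w[r])[0]-.5,r) for r in range(135,252)]; Rr=[(np.flatnonzero(w[r])[-1]+.5,r) for r in range(160,232)]
T=[(c,np.flatnonzero(w[:,c])[0]-.5) for c in range(284,375)]; B=[(c,np.flatnonzero(w[:,c])[-1]+.5) for c in range(284,375)]
for n,x in zip('LRTB',(L,Rr,T,B)): print(n,np.round(line(x),2))
```

```text
1133 0.037316972281662864 0.003705203725127941
grip ((435.5033874511719, -1.1296310424804688), (68.8595962524414, 15.776259422302246), 83.52141571044922)
plate ((449.71966552734375, -4.1424407958984375), (149.63783264160156, 137.66522216796875), 83.15580749511719) [[372.4614   -70.225426]
 [509.1456   -86.63096 ]
 [526.9779    61.940544]
 [390.29373   78.34608 ]]
plate z 0.004549002345380915
L [-38.41 423.33   1.6 ]
R [ 82.95 518.04 -11.61]
T [ -6.8  448.68  71.68]
B [ -6.85 430.72 -77.81]
```

```bash
python3 -c "
from h import *
togo([.6,.31,.28],down(-6.8))"
```

```text
move [ 0.2984  0.1263 -0.0489] then turn [-0.0003  0.     -0.0043]
```

```bash
echo '[0.05,0.021,-0.008,0,0,0,0.05,0.021,-0.008,0,0,0,0.05,0.021,-0.008,0,0,0,0.05,0.021,-0.008,0,0,0,0.05,0.021,-0.008,0,0,0,0.05,0.021,-0.008,0,0,0,0,0,0,0,0,0,0,0,0,0,0,0]' > rows.txt && python3 shift.py rows.txt
python3 - <<'E'
from h import *
C=cam('wrist'); p,d=bot.grab_frame('wrist'); cv2.imwrite('pics/w2.png',p[:,:,::-1]); np.savez('w2.npz',p=p,d=d,o=C[1],M=C[2])
E
```

```text
time: 3.65
tcp_pos: [0.5985, 0.312, 0.2787]
tcp_rot: [-0.0, 0.749, 0.663, -0.001]
contact_force: [-1.1, -0.2, -0.3]
opening: 0.0701
finger_force: 0.0
```

View pics/w2.png

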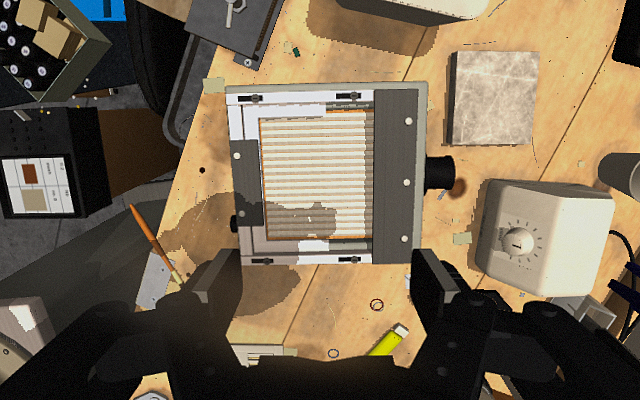

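The extractor is centred at about (325,175). The ledge is the dark band at columns 373-418 (front edge near 373), the keeper is the dark tab at columns 237-258, and the slots and bolts are visible in the rails.

Run:
```python
from h import *
f=np.load('w2.npz'); p,d=f['p'],f['d']; C=(bot.calibration('wrist'),f['o'],f['M'])
v,u=np.mgrid[0:400,0:640]; P=depthpts(C,np.c_[u.ravel(),v.ravel()],d).reshape(400,640,3)
m=((P[...,2]>.045)&(P[...,2]<.09)&(u>215)&(u<432)&(v>75)&(v<275)).astype(np.uint8)
m=cv2.morphologyEx(m,cv2.MORPH_CLOSE,np.ones((9,9)));m=cv2.morphologyEx(m,cv2.MORPH_OPEN,np.ones((25,25)))
cnt=max(cv2.findContours(m,0,1)[0],key=cv2.contourArea).reshape(-1,2)
r=cv2.minAreaRect(onplane(C,cnt,.071)[:,:2].astype(np.float32)*1000); print('case@71',r)
for row in (150,185,210): 
    print(row,[(c,int(1000*P[row,c,2]),int(p[row,c].mean())) for c in list(range(226,266,3))+list(range(360,434,4))])
print('side',[(rr,int(1000*P[rr,300,2]),int(p[rr,300].mean())) for rr in list(range(78,112,2))+list(range(236,272,2))])
g=cv2.GaussianBlur(p.mean(2),(3,3),0)
def line(pts,z):
    X=onplane(C,pts,z)[:,:2]; vx,vy,x0,y0=cv2.fitLine((X*1000).astype(np.float32),cv2.DIST_HUBER,0,.01,.01).ravel(); return np.round([np.degrees(np.arctan2(vy,vx)),x0,y0],2)
gx=np.diff(g,axis=1)
L=[(364+np.argmin(gx[r,364:380])+.5,r) for r in range(120,230)]; print('ledge front',line(L,.071))
K=[(250+np.argmax(np.abs(gx[r,250:265]))+.5,r) for r in range(145,220)]; print('keeper nose',line(K,.0675))
```

```text
case@71 ((602.1321411132812, 302.1278076171875), (185.6658935546875, 195.67410278320312), 84.31282043457031)
150 [(226, 0, 118), (229, 0, 111), (232, 67, 81), (235, 66, 82), (238, 67, 86), (241, 66, 83), (244, 67, 87), (247, 67, 85), (250, 67, 84), (253, 67, 80), (256, 66, 81), (259, 56, 178), (262, 43, 180), (265, 42, 170), (360, 39, 172), (364, 40, 174), (368, 40, 92), (372, 39, 101), (376, 70, 84), (380, 69, 86), (384, 70, 86), (388, 70, 83), (392, 72, 81), (396, 71, 84), (400, 70, 87), (404, 70, 79), (408, 70, 82), (412, 68, 83), (416, 69, 123), (420, 51, 155), (424, 50, 144), (428, 0, 145), (432, 1, 156)]
185 [(226, -1, 184), (229, 0, 177), (232, 0, 160), (235, 68, 83), (238, 67, 81), (241, 67, 89), (244, 67, 84), (247, 67, 85), (250, 68, 80), (253, 66, 82), (256, 67, 88), (259, 65, 81), (262, 54, 118), (265, 42, 214), (360, 42, 182), (364, 43, 112), (368, 41, 122), (372, 41, 129), (376, 71, 86), (380, 69, 81), (384, 72, 74), (388, 70, 82), (392, 71, 85), (396, 70, 83), (400, 70, 84), (404, 70, 81), (408, 70, 122), (412, 71, 79), (416, 50, 168), (420, 50, 161), (424, 48, 11), (4
[... 451 characters left out ...]
76), (416, 51, 156), (420, 52, 159), (424, 0, 182), (428, 0, 177), (432, -1, 177)]
side [(78, 0, 175), (80, 0, 178), (82, 0, 170), (84, 51, 138), (86, 49, 168), (88, 50, 166), (90, 51, 139), (92, 67, 234), (94, 67, 225), (96, 67, 226), (98, 66, 227), (100, 66, 226), (102, 65, 169), (104, 56, 165), (106, 55, 214), (108, 55, 226), (110, 54, 226), (236, 40, 104), (238, 39, 80), (240, 55, 139), (242, 56, 228), (244, 55, 226), (246, 54, 223), (248, 54, 226), (250, 56, 224), (252, 58, 77), (254, 62, 81), (256, 66, 237), (258, 420, 227), (260, 66, 223), (262, 68, 222), (264, 65, 178), (266, 0, 142), (268, 0, 144), (270, -1, 145)]
ledge front [ 84.63 643.89 298.94]
keeper nose [ 81.74 534.29 311.76]
```

Run:
```python
from h import *
f=np.load('w2.npz'); p,d=f['p'],f['d']; C=(bot.calibration('wrist'),f['o'],f['M'])
v,u=np.mgrid[0:400,0:640]; P=depthpts(C,np.c_[u.ravel(),v.ravel()],d).reshape(400,640,3)
Z=cv2.medianBlur(P[...,2].astype(np.float32),3)
def line(n,pts,z):
    X=onplane(C,pts,z)[:,:2]; vx,vy,x0,y0=cv2.fitLine((X*1000).astype(np.float32),cv2.DIST_HUBER,0,.01,.01).ravel(); a=np.degrees(np.arctan2(vy,vx)); print(n,np.round([a,x0,y0],2)); return a,x0,y0
rows=range(115,235)
lf=line('ledge front',[(350+np.flatnonzero(Z[r,350:400]>.060)[0]-.5,r) for r in rows],.071)
lb=line('ledge back',[(390+np.flatnonzero(Z[r,390:430]>.062)[-1]+.5,r) for r in rows],.071)
kn=line('nose',[(240+np.flatnonzero(Z[r,240:290]>.0618)[-1]+.5,r) for r in range(150,215)],.0675)
kb=line('front outer',[(220+np.flatnonzero(Z[r,220:250]>.058)[0]-.5,r) for r in range(150,215)],.0675)
cols=list(range(285,345))
ct=line('case side +y',[(c,70+np.flatnonzero(Z[70:110,c]>.03)[0]-.5) for c in cols],.0505)
co=line('cheek outer +y',[(c,70+np.flatnonzero(Z[70:110,c]>.059)[0]-.5) for c in cols],.067)
ci=line('cheek inner +y',[(c,90+np.flatnonzero(Z[90:120,c]<.0615)[0]-.5) for c in cols],.067)
cj=line('cheek inner -y',[(c,240+np.flatnonzero(Z[240:262,c]>.0615)[0]-.5) for c in cols],.067)
ck=line('cheek outer -y',[(c,255+np.flatnonzero(Z[255:285,c]>.059)[-1]+.5) for c in cols],.067)
a=np.radians(-5.6); X=np.array([np.cos(a),np.sin(a)]);Y=np.array([-X[1],X[0]])
for n,l in zip('lf lb kn kb'.split(),(lf,lb,kn,kb)): print(n,np.dot(l[1:],X))
for n,l in zip('ct co ci cj ck'.split(),(ct,co,ci,cj,ck)): print(n,np.dot(l[1:],Y))
back=[(400+np.flatnonzero(Z[r,400:440]>.03)[-1]+.5,r) for r in list(range(110,145))+list(range(205,240))]
fr=[(215+np.flatnonzero(Z[r,215:260]>.03)[0]-.5,r) for r in list(range(110,135))]
for n,q in(('caseback',back),('casefront',fr)): l=line(n,q,.0505); print(np.dot(l[1:],X))
```

```text
ledge front [ 84.32 646.26 311.55]
ledge back [ 84.71 686.94 295.91]
nose [ 84.36 532.02 303.76]
front outer [ 84.39 503.85 305.08]
case side +y [ -5.75 597.16 396.45]
cheek outer +y [ -5.74 600.11 388.02]
cheek inner +y [ -7.   599.8  389.25]
cheek inner -y [ -5.51 576.46 223.26]
cheek outer -y [ -5.25 574.81 210.44]
lf 612.7769773249864
lb 654.7893777658506
kn 499.8432958489829
kb 471.6714908265404
ct 452.830424999391
co 444.72443044169347
ci 445.9255377801559
cj 278.44633314602277
ck 265.5224676833046
caseback [ 84.76 701.21 289.07]
669.6533985289832
casefront [ 86.13 505.04 370.03]
466.5197013174085
```

```bash
python3 -c "
from h import *
togo([.4355,-.0018,.06],down(-6.83))"
```

```text
move [-0.3306 -0.1236  0.2192] then turn [-0.0008  0.0007 -0.0022]
```

Converted, -0.002 rad / 4 = -0.0005.

```bash
echo '[-0.0413,-0.0155,0.01,0,0,0,-0.0413,-0.0155,0.01,0,0,0,-0.0413,-0.0155,0.02,0,0,0,-0.0413,-0.0155,0.03,0,0,0,-0.0413,-0.0155,0.035,0,0,0,-0.0413,-0.0155,0.04,0,0,0,-0.0413,-0.0155,0.04,0,0,0,-0.0413,-0.0151,0.034,0,0,-0.0005,0,0,0,0,0,0,0,0,0,0,0,0]' > rows.txt && python3 shift.py rows.txt
python3 -c "
from h import *
togo([.4355,-.0018,.009],down(-6.83)); print(pose()[0])"
```

```text
time: 4.95
tcp_pos: [0.437, -0.0015, 0.0608]
tcp_rot: [0.0, 0.748, 0.664, 0.0]
contact_force: [0.4, 0.3, 0.4]
opening: 0.07
finger_force: 0.0
move [-0.0005 -0.0015  0.0518] then turn [ 0.0006 -0.     -0.0001]
[ 0.43698417 -0.00146739  0.06080684]
```

Converted, 0.0006 rad / 4 = 0.0002.

```bash
echo '[0,-0.0015,0.02,0.0002,0,0,0,0,0.02,0,0,0,0,0,0.0118,0,0,0,0,0,0,0,0,0,0,0,0,0,0,0]' > rows.txt && python3 shift.py rows.txt
echo '[0,0,0,0,0,0,0,0,0,0,0,0,0,0,0,0,0,0,0,0,0,0,0,0,0,0,0,0,0,0,0,0,0,0,0,0]' > rows.txt && python3 shift.py rows.txt 0.0 60; python3 -c "
from h import *
p,r,s=pose(); print(p,r.as_matrix()[:,1], s)"
```

```text
time: 5.58
tcp_pos: [0.4358, -0.0008, 0.0091]
tcp_rot: [0.0, 0.747, 0.665, 0.0]
contact_force: [-0.2, 0.4, 0.0]
opening: 0.0699
finger_force: 0.0
time: 6.32
tcp_pos: [0.4355, -0.001, 0.0088]
tcp_rot: [-0.0, 0.747, 0.664, -0.0]
contact_force: [-0.7, -0.1, 10.6]
opening: 0.0151
finger_force: 59.2
[ 0.43551719 -0.00095728  0.00880905] [ 9.93132558e-01 -1.16994392e-01 -1.86234226e-04] {'time': 6.325, 'joint_pos': array([-1.39494535e-01,  6.31474536e-01,  2.01431569e+00,  4.66956578e-05,
        4.95989207e-01, -2.22726554e-02]), 'joint_velocities': array([ 9.39767933e-04,  1.56716213e-05, -4.01689014e-04,  2.64787712e-03,
        5.85988680e-04, -9.54751303e-04]), 'joint_torque': array([  0.14110866, -66.92891121,  -9.01358843,  -0.12669671,
        -0.39308047,  -0.16123401]), 'tcp_pos': array([ 0.43551719, -0.00095728,  0.00880905]), 'tcp_rot': array([-7.83494385e-05,  7.47326698e-01,  6.64456769e-01, -5.20191644e-05]), 'contact_force': array([-0.65931653, -0.1076375 , 10.56181224]), 'wrist_torque': array([-0.02323885,  0.19169585, -0.14646385]), 'finger_force': 59.242828488349915, 'opening': 0.015069341205675801}
```

```bash
cat >> h.py <<'E'
A=np.radians(-5.6); UX=np.array([np.cos(A),np.sin(A),0]); UY=np.array([-UX[1],UX[0],0]); W=.3551
GR=np.array([.001,-.083,-.0088]) # TCP from lip lower edge, tool axes (tool z = -cover z)
def place(u,z,tilt):
    Rt=down(-5.6,tilt); return UX*u+UY*W+np.array([0,0,z])+Rt.apply(GR),Rt
def lip():
    p,r,s=pose(); q=p-r.apply(GR); y=r.apply([0,1,0])
    print('lip u %.4f w %.4f z %.4f tilt %.3f yaw %.2f'%(q@UX,q@UY,q[2],-np.arcsin(y[2]),np.degrees(np.arctan2(y[1],y[0]))),'F ux,uy,z',np.round([s['contact_force']@UX,s['contact_force']@UY,s['contact_force'][2]],1),'tq',s['wrist_torque'].round(2),'t',s['time'])
E
echo '[0,0,-0.002,0,0,0,0,0,-0.018,0,0,0,0,0,-0.03,0,0,0,0,0,-0.04,0,0,0,0,0,-0.04,0,0,0,0,0,-0.01,0,0,0,0,0,0,0,0,0,0,0,0,0,0,0]' > rows.txt && python3 shift.py rows.txt
python3 - <<'E'
from h import *
lip(); t,Rt=place(.596,.095,.15); togo(t,Rt); print(t)
C=cam('wrist'); p,d=bot.grab_frame('wrist'); cv2.imwrite('pics/w3.png',p[:,:,::-1]); np.savez('w3.npz',p=p,d=d,o=C[1],M=C[2])
E
```

```text
time: 7.32
tcp_pos: [0.4348, -0.0008, 0.1472]
tcp_rot: [-0.001, 0.747, 0.665, -0.001]
contact_force: [-0.5, -1.0, -2.6]
opening: 0.0151
finger_force: 59.1
lip u 0.5158 w 0.0390 z 0.1382 tilt 0.003 yaw -6.71 F ux,uy,z [-0.4 -1.1 -2.6] tq [ 0.02  0.03 -0.  ] t 7.325
move [0.316  0.0764 0.0309] then turn [ 0.1472 -0.0015 -0.0192]
[0.54753726 0.30412118 0.11610455]
```

View pics/w3.png

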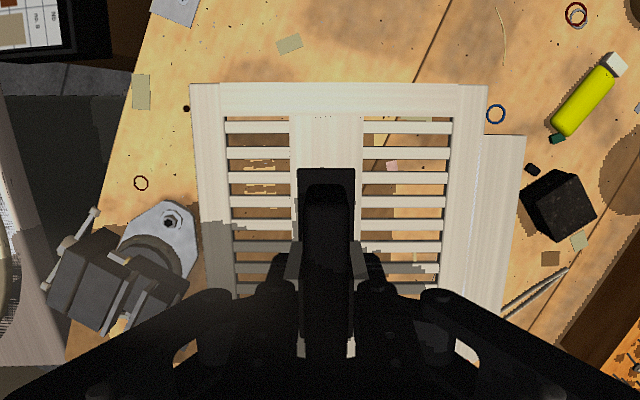

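The cover hangs level in the grip. The +y side edge is at row ~83, the -x edge at column ~192 and the lip edge at column ~525. I'll check its place in the tool frame.

Run:
```python
from h import *
f=np.load('w3.npz'); p,d=f['p'],f['d']; C=(bot.calibration('wrist'),f['o'],f['M']); P0,r,s=pose()
v,u=np.mgrid[0:400,0:640]; P=depthpts(C,np.c_[u.ravel(),v.ravel()],d).reshape(400,640,3)
T=r.inv().apply((P-P0).reshape(-1,3)).reshape(400,640,3)
w=(np.abs(T[...,2]-.004)<.02).astype(np.uint8)
for (a,b,c,e) in ((90,110,220,470),(100,250,465,480),(150,250,490,515)): print('plate depth in tool z',np.median(T[a:b,c:e,2][w[a:b,c:e]>0]))
side=[(c,60+np.flatnonzero(w[60:120,c])[0]-.5) for c in range(210,460,5)]
left=[(160+np.flatnonzero(w[r_,160:230])[0]-.5,r_) for r_ in range(95,230,5)]
lipe=[(490+np.flatnonzero(w[r_,490:560])[-1]+.5,r_) for r_ in range(145,300,5)]
Rc=r; zt=.0038
for n,q in (('side(x=75+off)',side),('front(y=-55)',left),('lip(y=83)',lipe)):
    o,D=rays(C,q); o2=r.inv().apply(o-P0); D2=r.inv().apply(D); X=o2+D2*((zt-o2[2])/D2[:,2:3]); 
    l=cv2.fitLine((X[:,:2]*1000).astype(np.float32),cv2.DIST_HUBER,0,.01,.01).ravel(); print(n,l.round(4))
```

```text
plate depth in tool z 0.004211852231944259
plate depth in tool z 0.0042104202267939615
plate depth in tool z 0.0042308488016289236
side(x=75+off) [ 6.60000e-03 -1.00000e+00  7.36678e+01  1.77705e+01]
front(y=-55) [ 1.00000e+00  8.30000e-03  4.26314e+01 -5.33003e+01]
lip(y=83) [1.00000e+00 5.00000e-04 1.61460e+01 8.39731e+01]
```

Converted, 0.074 rad / 4 = 0.0185.

```bash
echo '[0.0395,0.0096,0,0,0,0,0.0395,0.0096,0,0,0,0,0.0395,0.0096,0,0,0,0,0.0395,0.0096,0,0,0,0,0.0395,0.0096,0,0,0,0,0.0395,0.0096,0,0,0,0,0.0395,0.0096,0.01,0,0,0,0.0395,0.0096,0.02,0,0,0,0,0,0,0.0185,0,-0.0025,0,0,0,0.0185,0,-0.0023,0,0,0,0,0,0,0,0,0,0,0,0]' > rows.txt && python3 shift.py rows.txt
python3 - <<'E'
from h import *
lip(); togo(*place(.600,.062,.15)); togo(*place(.603,.0567,.15))
E
```

```text
time: 8.88
tcp_pos: [0.5482, 0.3037, 0.1175]
tcp_rot: [-0.055, 0.739, 0.67, -0.05]
contact_force: [-0.2, -0.4, -3.5]
opening: 0.015
finger_force: 59.4
lip u 0.5967 w 0.3547 z 0.0966 tilt 0.148 yaw -5.64 F ux,uy,z [-0.2 -0.4 -3.5] tq [-0.03 -0.13  0.05] t 8.875
move [0.0004 0.0084 0.0336] then turn [ 0.0016 -0.0007 -0.0007]
move [0.0004 0.0121 0.0384] then turn [ 0.0016 -0.0007 -0.0007]
```

```bash
echo '[0,0.002,0.012,0,0,0,0,0.002,0.012,0,0,0,0,0.004,0.01,0,0,0,0,0,0,0,0,0]' > rows.txt && python3 shift.py rows.txt
python3 -c "
from h import *
lip(); togo(*place(.605,.0567,.15))"
echo '[0.0003,0.003,0.0025,0,0,0,0,0.003,0.0025,0,0,0,0,0,0,0,0,0]' > rows.txt && python3 shift.py rows.txt
python3 -c "
from h import *
lip(); togo(*place(.605,.0567,.15));togo(*place(.618,.0567,.15))"
```

```text
time: 9.38
tcp_pos: [0.5512, 0.3035, 0.0825]
tcp_rot: [-0.056, 0.739, 0.67, -0.05]
contact_force: [0.6, -0.4, -2.8]
opening: 0.015
finger_force: 59.3
lip u 0.5997 w 0.3548 z 0.0614 tilt 0.150 yaw -5.62 F ux,uy,z [ 0.6 -0.4 -2.8] tq [-0.02 -0.12 -0.06] t 9.375
move [0.0003 0.006  0.0038] then turn [ 0.     -0.0006 -0.0003]
time: 9.75
tcp_pos: [0.557, 0.3035, 0.0777]
tcp_rot: [-0.055, 0.739, 0.67, -0.049]
contact_force: [0.4, 0.5, -1.8]
opening: 0.015
finger_force: 59.3
lip u 0.6055 w 0.3554 z 0.0567 tilt 0.148 yaw -5.62 F ux,uy,z [ 0.4  0.6 -1.8] tq [-0.04 -0.11 -0.04] t 9.75
move [-0.0003 -0.0005 -0.    ] then turn [ 0.0016 -0.0015 -0.0003]
move [-0.0003  0.0124 -0.0019] then turn [ 0.0016 -0.0015 -0.0003]
```

```bash
echo '[0,0.004,-0.0006,0,0,0,0,0.004,-0.0006,0,0,0,0,0.004,-0.0006,0,0,0,0,0,0,0,0,0]' > rows.txt && python3 shift.py rows.txt
python3 -c "
from h import *
lip()"
echo '[0,0.002,-0.0003,0,0,0,0,0.002,-0.0003,0,0,0,0,0,0,0,0,0]' > rows.txt && python3 shift.py rows.txt
python3 -c "
from h import *
lip()"
echo '[0,0.002,-0.0003,0,0,0,0,0.002,-0.0003,0,0,0,0,0,0,0,0,0]' > rows.txt && python3 shift.py rows.txt
python3 -c "
from h import *
lip()"
```

```text
time: 10.25
tcp_pos: [0.5692, 0.3023, 0.0778]
tcp_rot: [-0.055, 0.739, 0.67, -0.049]
contact_force: [0.3, -0.3, -3.8]
opening: 0.015
finger_force: 59.3
lip u 0.6178 w 0.3553 z 0.0568 tilt 0.148 yaw -5.62 F ux,uy,z [ 0.3 -0.3 -3.8] tq [ 0.   -0.16 -0.01] t 10.25
time: 10.62
tcp_pos: [0.5723, 0.3019, 0.0777]
tcp_rot: [-0.056, 0.739, 0.67, -0.05]
contact_force: [-4.5, 0.1, -0.8]
opening: 0.0148
finger_force: 59.5
lip u 0.6208 w 0.3553 z 0.0567 tilt 0.150 yaw -5.60 F ux,uy,z [-4.5 -0.3 -0.8] tq [ 0.08  0.65 -0.03] t 10.625
time: 11.0
tcp_pos: [0.5763, 0.3015, 0.0777]
tcp_rot: [-0.056, 0.739, 0.67, -0.05]
contact_force: [-5.5, 0.5, -0.4]
opening: 0.0147
finger_force: 59.6
lip u 0.6248 w 0.3553 z 0.0567 tilt 0.150 yaw -5.60 F ux,uy,z [-5.5 -0.1 -0.4] tq [ 0.08  0.76 -0.01] t 11.0
```

Spring contact came at about u = 620, matching the visual frame estimate. Continuing toward the wall in smaller steps.

```bash
for i in 1 2; do echo '[0,0.002,-0.0003,0,0,0,0,0.002,-0.0003,0,0,0,0,0,0,0,0,0]' > rows.txt && python3 shift.py rows.txt>/dev/null
python3 -c "
from h import *
lip()"; done
for i in 1 2; do echo '[0,0.001,-0.0002,0,0,0,0,0.001,-0.0002,0,0,0,0,0,0,0,0,0]' > rows.txt && python3 shift.py rows.txt>/dev/null
python3 -c "
from h import *
lip()"; done
```

```text
lip u 0.6288 w 0.3553 z 0.0566 tilt 0.150 yaw -5.60 F ux,uy,z [-5.8  0.2  0.4] tq [0.08 0.89 0.03] t 11.375
lip u 0.6327 w 0.3553 z 0.0566 tilt 0.150 yaw -5.60 F ux,uy,z [-6.5 -0.8  1.2] tq [ 0.1   1.02 -0.01] t 11.75
lip u 0.6346 w 0.3553 z 0.0566 tilt 0.150 yaw -5.60 F ux,uy,z [-7.8  0.2  0.1] tq [0.14 1.06 0.03] t 12.125
lip u 0.6365 w 0.3553 z 0.0566 tilt 0.151 yaw -5.60 F ux,uy,z [-7.5 -0.8  1.7] tq [0.11 1.16 0.02] t 12.5
```

```bash
for i in 1 2 3; do echo '[0,0.0007,-0.0001,0,0,0,0,0,0,0,0,0,0,0,0,0,0,0]' > rows.txt && python3 shift.py rows.txt>/dev/null
python3 -c "
from h import *
lip()"; done
```

```text
lip u 0.6372 w 0.3553 z 0.0566 tilt 0.151 yaw -5.59 F ux,uy,z [-7.9  0.3  0.4] tq [0.13 1.14 0.01] t 12.875
lip u 0.6374 w 0.3552 z 0.0565 tilt 0.151 yaw -5.59 F ux,uy,z [-9.6 -0.1  3.4] tq [0.18 1.52 0.05] t 13.25
lip u 0.6375 w 0.3553 z 0.0564 tilt 0.153 yaw -5.59 F ux,uy,z [-14.4   0.4   5.1] tq [0.26 2.15 0.  ] t 13.625
```

The wall shows at lip u ≈ 637.4 as a clear force jump. Now the swing down about the lip, working out the row sizes.

Run:
```python
from h import *
k=np.linspace(0,1,6)
Q=[place(.6386+.0002*a,.0566-.0005*a,.150*(1-a)) for a in k]
for (p,r),(p2,r2) in zip(Q,Q[1:]): print(r.inv().apply(p2-p).round(5),(r.inv()*r2).as_rotvec().round(4))
```

```text
[ 0.      -0.00017  0.00259] [-0.03  0.    0.  ]
[-0.      -0.00017  0.00259] [-0.03  0.   -0.  ]
[-0.      -0.00018  0.00259] [-0.03 -0.   -0.  ]
[-0.      -0.00018  0.00259] [-0.03 -0.   -0.  ]
[-0.      -0.00018  0.00259] [-0.03  0.    0.  ]
```

Converted, -0.015 rad / 4 = -0.0038.

```bash
echo '[0,-0.0001,0.0013,-0.0038,0,0,0,-0.0001,0.0013,-0.0038,0,0,0,-0.0001,0.0013,-0.0038,0,0,0,-0.0001,0.0013,-0.0038,0,0,0,0,0,0,0,0]' > rows.txt && python3 shift.py rows.txt >/dev/null
python3 -c "
from h import *
lip()"
for i in 1 2; do echo '[0,-0.0001,0.0013,-0.0038,0,0,0,0,0,0,0,0]' > rows.txt && python3 shift.py rows.txt >/dev/null
python3 -c "
from h import *
lip()"; done
```

```text
lip u 0.6378 w 0.3553 z 0.0562 tilt 0.092 yaw -5.59 F ux,uy,z [-12.1  -0.2   3.6] tq [0.16 1.81 0.04] t 14.25
lip u 0.6378 w 0.3553 z 0.0561 tilt 0.077 yaw -5.59 F ux,uy,z [-12.2   0.2   3. ] tq [0.19 1.8  0.03] t 14.5
lip u 0.6379 w 0.3552 z 0.0560 tilt 0.062 yaw -5.59 F ux,uy,z [-11.9   0.5   2.7] tq [0.16 1.7  0.06] t 14.75
```

Converted, -0.015 rad / 4 = -0.0038.

```bash
for i in 1 2 3; do echo '[0,-0.0001,0.0013,-0.0038,0,0,0,0,0,0,0,0]' > rows.txt && python3 shift.py rows.txt >/dev/null
python3 -c "
from h import *
lip()"; done
```

```text
lip u 0.6380 w 0.3553 z 0.0560 tilt 0.046 yaw -5.59 F ux,uy,z [-11.5  -0.1   1.9] tq [0.17 1.76 0.03] t 15.0
lip u 0.6380 w 0.3552 z 0.0559 tilt 0.031 yaw -5.59 F ux,uy,z [-11.6  -0.1   2.4] tq [0.21 1.67 0.06] t 15.25
lip u 0.6381 w 0.3552 z 0.0558 tilt 0.016 yaw -5.60 F ux,uy,z [-11.2   0.2   2. ] tq [0.14 1.6  0.06] t 15.5
```

Converted, -0.015 rad / 4 = -0.0038.

```bash
echo '[0,-0.0001,0.0013,-0.0038,0,0,0,0,0,0,0,0]' > rows.txt && python3 shift.py rows.txt >/dev/null
python3 -c "
from h import *
lip()"; echo '[0,0,0.0005,0,0,0,0,0,0,0,0,0]' > rows.txt && python3 shift.py rows.txt >/dev/null
python3 -c "
from h import *
lip(); print(pose()[0])"
```

```text
lip u 0.6382 w 0.3552 z 0.0560 tilt 0.001 yaw -5.60 F ux,uy,z [-11.1   0.3   4.2] tq [0.08 1.68 0.02] t 15.75
lip u 0.6382 w 0.3552 z 0.0559 tilt 0.001 yaw -5.60 F ux,uy,z [-14.1  -1.2  12. ] tq [-0.    2.16  0.09] t 16.0
[0.58732551 0.30035527 0.06481907]
```

Flat on the rails at z = 56 mm and still against the wall. Letting go.

```bash
echo '[0,0,0,0,0,0,0,0,0,0,0,0,0,0,0,0,0,0,0,0,0,0,0,0,0,0,0,0,0,0,0,0,0,0,0,0,0,0,0,0,0,0,0,0,0,0,0,0]' > rows.txt && python3 shift.py rows.txt 0.07
python3 -c "
from h import *
C=cam('wrist'); p,d=bot.grab_frame('wrist'); cv2.imwrite('pics/w4.png',p[:,:,::-1])"
```

```text
time: 17.0
tcp_pos: [0.589, 0.3004, 0.0644]
tcp_rot: [0.0, 0.741, 0.672, 0.001]
contact_force: [-0.5, -1.1, 0.3]
opening: 0.0701
finger_force: 0.0
```

View pics/w4.png

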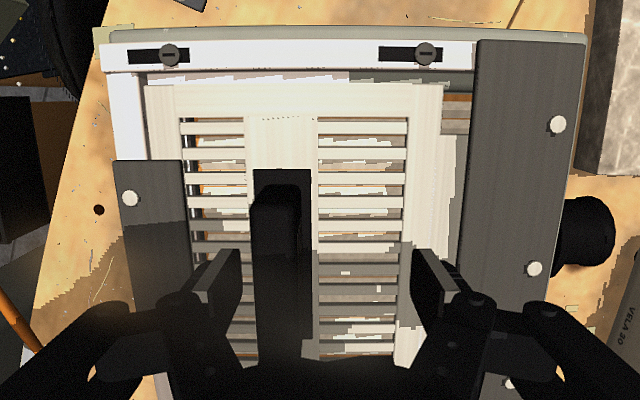

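The picture shows the cover slid back: its front edge (column ~146) is under the keeper (nose at column 185), its lip is under the ledge (edge at ~472), and the grip is free between the open fingers. Lifting off and checking.

```bash
echo '[0,0,-0.01,0,0,0,0,0,-0.02,0,0,0,0,0,-0.03,0,0,0,0,0,-0.04,0,0,0,0,0,-0.05,0,0,0,0,0,-0.05,0,0,0,0,0,0,0,0,0,0,0,0,0,0,0]' > rows.txt && python3 shift.py rows.txt
python3 - <<'E'
from h import *
C=cam('wrist'); p,d=bot.grab_frame('wrist'); cv2.imwrite('pics/w5.png',p[:,:,::-1])
v,u=np.mgrid[0:400,0:640]; P=depthpts(C,np.c_[u.ravel(),v.ravel()],d).reshape(-1,3)
U=P@UX; V=P@UY-W; Z=P[:,2]
def h(u0,u1,v0,v1,lo=.05,hi=.1):
    m=(U>u0)&(U<u1)&(V>v0)&(V<v1)&(Z>lo)&(Z<hi); return m.sum(),np.median(Z[m]).round(4),(np.percentile(U[m],[1,99])).round(4)
print('front strip ±',h(.503,.512,.02,.07),h(.503,.512,-.07,-.02)); print('lip side',h(.588,.602,.02,.07),h(.588,.602,-.07,-.02)); print('grip',h(.5,.6,-.03,.035,.088,.1))
E
```

```text
time: 18.05
tcp_pos: [0.5884, 0.3, 0.2645]
tcp_rot: [0.0, 0.741, 0.672, 0.001]
contact_force: [-0.9, 0.2, 0.4]
opening: 0.0706
finger_force: 0.0
front strip ± (np.int64(298), np.float64(0.0601), array([0.5031, 0.5119])) (np.int64(276), np.float64(0.0602), array([0.5031, 0.5118]))
lip side (np.int64(726), np.float64(0.0605), array([0.5883, 0.6018])) (np.int64(612), np.float64(0.0607), array([0.5883, 0.6019]))
grip (np.int64(1317), np.float64(0.0935), array([0.5313, 0.5479]))
```

View pics/w5.png

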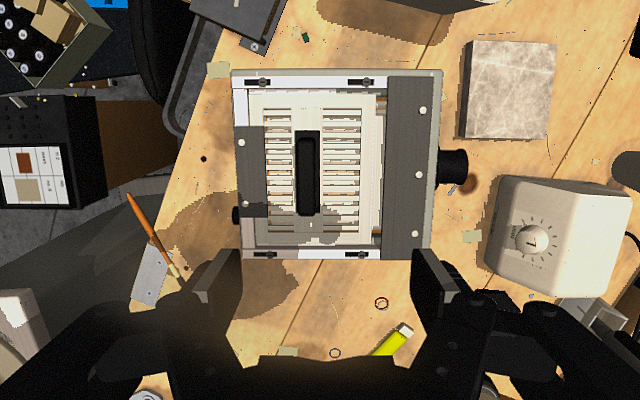

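The cover lies flat (plate top near 61 mm all over), its grip centre at u = 539.6 matches the expected 539, and it is caught under the keeper (columns 237-268) and the ledge (from column 384).

```bash
python3 -c "
from rig import bot
print(bot.job_done())"
```

```text
the job is handed in; nothing more can be done
None
```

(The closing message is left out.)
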